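Lock off a laboratory gas tap

TASK

Lock off the bench gas tap: swing the hinged front half of its cover fully shut, then take the locking pin out of the wooden block and push it down through the three lined-up ears until its knob sits on the top ear. Last, pinch the two upright grips on top of the cover together so that the halves are pressed tight shut, and finish while still holding them squeezed, so that I can fit the seal. Leave the jar, the beaker and the carton where they stand.

Things in the scene. Friction and masses are not known exactly. Their poses are not given: they have to be found in the camera images.
- cover: Fixed on the bench: steel foot, gas tap, and the fixed back half of a grey clamshell cover. Origin: cover centre at bench height, z up; the halves part in the plane x = 0. Fixed half on +x (wall to x +47 mm; hose nozzle to x +100 at 49 high), moving front half on -x. Shut: eight-sided box 94 (x) by 98 mm (y), flat top at 90 mm. Hinge at y +55, ears at y -49 to -101 mm.
- front (a joint): Hinge angle of the moving front half, rad: 0 = shut (hard stop), positive = open, up to 1.7; starts 0.8 to 1.4 open. Opening turns it clockwise seen from above about the upright hinge line, out to the cover's -x side. No spring: friction (about 0.06 N m) makes it stay where left; 1 N at its wall moves it.
- hinge (a point): Point on the upright hinge line at bench height (cover frame x 0, y +55 mm). Fixed; axes as the cover's.
- front_wall (a point): Point on the flat outer wall of the moving half where it can be pushed shut: 80 mm from the hinge line measured along the half, 50 mm high; the wall spans 6 to 90 mm height and is flat from 7 mm nearer the ears to 57 mm nearer the hinge. Axes turn with the half: -x is the wall's outward normal, +y runs towards the hinge side. Shut: cover frame x -47, y -25 mm.
- front_hole (a point): Centre of the upper mouth of the 13 mm pin hole in the moving half's ear (ear 10 mm thick, 53 to 63 mm high, 28 mm wide). With the cover shut it is in line with the fixed ears' holes.
- pin_seat (a point): Centre of the pin hole's mouth on top of the upper fixed ear, 76 mm above the bench (cover frame x 0, y -82 mm); hole axis upright. Fixed ears at 40-50 and 66-76 mm height, 28 mm wide (x), 52 mm long (y), holes 13 mm with 1.5 mm chamfer; the moving ear goes between them. The cover's side wall (90 mm high) is 33 mm from this axis.
- back_grip (a point): Upright finger tab on top of the fixed half: 9 mm thick (cover x 0 to +9), 40 mm long (y), 28 mm tall. Origin: middle of the lower edge of its parting face, 90 mm above the bench (cover frame x 0, y -20 mm); axes as the cover's. Shut, the two tabs stand face to face, 18 mm thick together, tops at 118 mm.
- front_grip (a point): The same tab on the moving half: 9 mm thick (its own x 0 to -9), 40 mm long (its y), 28 mm tall. Origin: middle of the lower edge of its parting face, 90 mm above the bench. Shut, its origin meets that of the back grip.
- pin: Loose steel locking pin, upright, 74 mm, about 70 g: shaft 10 mm thick, 50 mm long with a tapered nose (last 8 mm), under a round knob 22 mm in diameter, 24 mm tall. Origin: tip of the nose; z along the pin to the knob. Starts in the wooden block with the knob resting on it (tip at 10 mm, knob 60-84 mm high). Home in the cover: tip at 26 mm, knob at 76-100 mm.
- pin_collar (a point): Centre of the underside of the pin's knob, 50 mm above the tip of the pin.
- pin_block: Fixed wooden block, 56 x 56 x 60 mm tall, with one 13 mm upright hole, 54 mm deep, in the middle of its top; holds the pin at the start. Origin: centre of its underside. It stands to the left or to the right of the cover, where the jar stands otherwise.
- jar: Bystander: white lidded jar, 68 mm in diameter, 95 mm tall, loose. Origin: centre of its underside.
- beaker: Bystander: glass beaker, 68 mm in diameter, 88 mm tall, loose. Origin: centre of its underside.
- carton: Bystander: small closed white carton, 150 x 46 x 44 mm, loose. Origin: centre of its underside.
Mind the look-alikes: they are no part of the job. What is meant by the pin is not green, and is the smaller of those in its own colour.

How it is judged:
On the way, in this order (a step that is already met when the one before it is completed fails the run):
1. the front half of the cover is swung shut (value of joint front below 0.03 rad), for 0.2 s.
2. with the cover shut, the pin is pushed home through the ears: knob on the top ear (value of joint front below 0.03 rad and horizontal distance between pin_collar and pin_seat below 0.004 m and z of pin_collar in the frame of pin_seat below 0.004 m and angle between pin's own z axis and vertical below 0.1 rad), for 0.2 s.
At the end, for the whole second after the job is handed in: Cover shut to within 0.015 rad (about 2 mm at its closing edge), pin home through all three ears (underside of its knob within 4 mm of the top ear's hole mouth in height and sideways, upright within 0.1 rad), and the fingers still squeezing the front grip and the back grip with more than 5 N each (value of joint front below 0.015 rad and horizontal distance between pin_collar and pin_seat below 0.004 m and z of pin_collar in the frame of pin_seat below 0.004 m and angle between pin's own z axis and vertical below 0.1 rad and contact force between the fingers and front_grip_tab above 5 N and contact force between the fingers and back_grip_tab above 5 N); the arm keeps its last pose, push and grip.
It fails at once if jar, beaker or carton pushed more than 30 mm from its place (distance of any of jar, beaker, carton from where it was at the start of the episode above 0.03 m).
It also fails if it takes over 67 s, if anything falls off the work surface, if the arm or the gripper's body presses on something with over 40 N, if the wrist force passes 120 N, or if a joint passes its speed limit or range.

ROBOT

A 6-joint arm with a two-finger parallel gripper is mounted at the origin on the work surface. World frame = base frame: x ahead of the robot, y to its left, z up, the work surface at z = 0. Lengths are in m, angles in rad, forces in N, time in s.
With the tool pointing down it reaches from about 0.375 to 0.9 m from the base axis. Payload 3.1 kg.
Tool frame: the origin (TCP) lies at the very end of the fingers, on their centre line; the grasp point (between the pads) lies 19 mm behind it; z points along the fingers, y is the direction in which the jaws open and shut (so a half turn about z gives the same grasp; the last joint's range is limited). The gripper opens to 87 mm and grips with 3 to 60 N. Pads are 19 mm wide; open, the fingers measure 117 mm over their backs; the gripper's body (75 mm by 190 mm) begins 51 mm behind the grasp point.
Start: joints at [1.028, 0.527, 1.433, -0, 1.181, -0.178], TCP at [0.223, 0.584, 0.223] pointing down, gripper open.
Joint ranges: [-3.08, 3.08], [-0.75, 2.2], [0.22, 2.44], [-1.43, 4.57], [0, 2.65], [-2.85, 2.85]. Speed limits (rad/s): [2.79, 2.79, 3.14, 3.14, 3.14, 3.14].

INTERFACE

Orientations are given as a unit quaternion [x, y, z, w].
In Python, from rig import robot, optics gives the robot as it stands.
- The arm moves only by the shell command python3 -m inch 'ROWS' [FORCE]. ROWS is JSON, a list of rows, each an object of numbers: "ax", "ay", "az": the turn, a rotation vector about the tool's x, y, z in rad; "dx", "dy", "dz": the shift along the tool's x, y, z in mm; "gripper": the opening in per cent of the stroke, from 0 (shut) to 100 (fully open). In form: [{"ax": .., "ay": .., "az": .., "dx": .., "dy": .., "dz": .., "gripper": ..}, ...]. A call has 1 to 8 rows; each row shifts and turns the commanded pose from where the row before left it, along the tool's axes as they then stand; what a row does not reach is not made up. A row lasts 1/10 s, in which the tool goes at most 50 mm and 8.59 degrees, less where a joint would pass 70% of its speed; a pose out of reach is approached as far as the arm can. A call with a gripper value outside its range is refused whole. The fingers move at their own pace and stop on an object; FORCE is the grip in N (left out, the last holds). Time passes only in rows, so rows that do not move let the fingers close. It gives the time, the measured TCP pose, the force and the opening at its end, in the units of the state.
- robot.get_obs(): the state, without advancing time (a new reading comes with each control period).
- optics.camera(name): name is "side" or "top" or "wrist"; returns a dict with "img" (420x560x3 uint8, red, green, blue), "depth" (420x560 float32, m along the optical axis (not along the pixel's ray), 0 where there is no reading), "camera_matrix" (3x3 intrinsics, pixels), "position" and "attitude" of the camera in the world. Camera axes: x right, y up, looking along -z (the intrinsics and any distortion apply to the point x, -y, -z); pixel columns grow to the right and rows downward; lengths in m; the calibration is good to about 2 mm. A picture is of the moment at which its call begins.
- robot.hand_in(): hands the job in, once; it reports no verdict.
The state is a dict: "time": time; "q": joint angles; "joint_velocities": joint speeds; "joint_torque": joint torques, N m; "position": TCP position; "tool_rot": TCP orientation; "ft_force": force on the tool from outside, world axes, zero at the start; "moment": the same for the moment, N m; "grip_width": finger opening in m.
Only numpy, scipy, OpenCV 4.12 (cv2) and the standard library are available. Lean on these libraries where they do the work, as an engineer would, in place of code of your own. Each camera call takes 0.05 s, during which the arm holds its last target.

## Working session

There is one attempt and no reset: what is moved stays moved. The work goes in short steps, Python scripts to look and compute and a shell command to move; the robot and the scene stay as the last step left them, time stands still between calls to the robot, and variables do not carry over. Pictures are saved under pics/ and viewed, and the job is handed in when it is done.

```bash
ls; mkdir -p pics; cat > h.py <<'E'
import numpy as np, cv2
from rig import robot, optics
from scipy.spatial.transform import Rotation as R
def cam(n):
    return optics.camera(n)
def world(c,u,v,d=None):
    K=np.array(c["camera_matrix"]); 
    if d is None: d=c["depth"][int(v),int(u)]
    p=np.array([(u-K[0,2])/K[0,0]*d, -(v-K[1,2])/K[1,1]*d, -d])
    return rot(c).apply(p)+np.array(c["position"])
def rot(c):
    a=np.array(c["attitude"]); 
    return R.from_quat(a) if a.size==4 else R.from_matrix(a)
def cloud(c):
    K=np.array(c["camera_matrix"]); d=c["depth"]; v,u=np.mgrid[:d.shape[0],:d.shape[1]]
    p=np.stack([(u-K[0,2])/K[0,0]*d,-(v-K[1,2])/K[1,1]*d,-d],-1)
    w=rot(c).apply(p.reshape(-1,3)).reshape(p.shape)+np.array(c["position"]); w[d==0]=np.nan
    return w
def proj(c,P):
    K=np.array(c["camera_matrix"]); p=rot(c).inv().apply(np.array(P)-np.array(c["position"]))
    return K[0,2]+K[0,0]*p[...,0]/-p[...,2], K[1,2]-K[1,1]*p[...,1]/-p[...,2]
def save(n,img): cv2.imwrite("pics/"+n,cv2.cvtColor(np.ascontiguousarray(img),cv2.COLOR_RGB2BGR))
E
python3 - <<'E'
from h import *
for n in ["top","side","wrist"]:
    c=cam(n); save(n+"0.png",c["img"]); print(n,c["position"],c["attitude"],c["camera_matrix"],[k for k in c])
    np.savez("pics/"+n+"0.npz",**{k:v for k,v in c.items()})
print(robot.get_obs())
E
```

```text
pics
top [0.57867458 0.02425174 1.25008053] [ 0.01265752 -0.01463184 -0.7064531   0.70749538] [[454.16479069   0.         281.87996074]
 [  0.         454.16479069 204.9210926 ]
 [  0.           0.           1.        ]] ['img', 'depth', 'camera_matrix', 'position', 'attitude']
side [-0.023057   -0.61412273  0.62105824] [ 0.45315741 -0.19316182 -0.34391163  0.79941333] [[527.18364396   0.         282.13230302]
 [  0.         527.18364396 203.39831961]
 [  0.           0.           1.        ]] ['img', 'depth', 'camera_matrix', 'position', 'attitude']
wrist [0.15356418 0.61008261 0.38527285] [-0.11225562 -0.07616274  0.56177595  0.81609172] [[310.67531108   0.         279.56895889]
 [  0.         310.67531108 209.89038271]
 [  0.           0.           1.        ]] ['img', 'depth', 'camera_matrix', 'position', 'attitude']
{'time': 0.15, 'q': array([ 1.02750775e+00,  5.28239868e-01,  1.43357033e+00, -1.41409703e-05,
        1.18137502e+00, -1.78494990e-01]), 'joint_velocities': array([-0.00058205, -0.00396108, -0.00441929, -0.00029172,  0.00157467,
       -0.00095407]), 'joint_torque': array([ 1.40029395e-03, -4.40427303e+01, -1.76841742e+01,  6.34816010e-02,
        5.52504184e-02, -1.25255729e-04]), 'position': array([0.22266595, 0.58341961, 0.22181624]), 'tool_rot': array([ 1.81384427e-01,  9.83411946e-01, -7.47293489e-04, -2.75055301e-04]), 'ft_force': array([-0.32977283, -0.55737356, -0.10432259]), 'moment': array([-0.06370236, -0.02188499, -0.03798698]), 'grip_width': 0.08684782983671517}
```

View pics/top0.png

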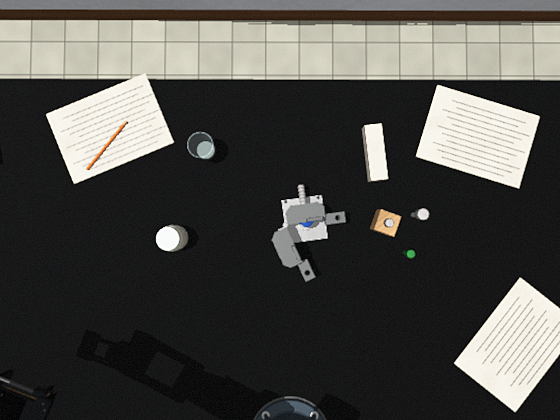

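View pics/side0.png

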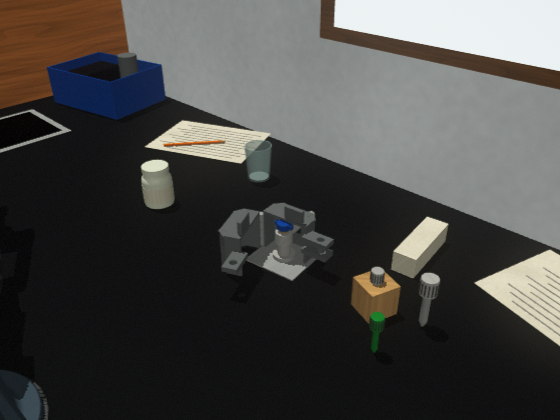

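Pin candidates in the top view are the grey pin in the block (389,223), a grey pin standing at (423,214) and a green one at (411,254). The grey one in the block fits, because it is not green and is the smaller grey. I'll confirm that in a crop and measure the scene.

```bash
python3 - <<'E'
from h import *
t=dict(np.load("pics/top0.npz")); s=dict(np.load("pics/side0.npz"))
a=cv2.resize(t["img"][170:290,260:440],None,fx=4,fy=4,interpolation=cv2.INTER_CUBIC)
save("c1.png",a)
save("c2.png",cv2.resize(s["img"][190:360,210:450],None,fx=3.3,fy=3.3,interpolation=cv2.INTER_CUBIC))
for n,c in(("top",t),("side",s)):
    w=cloud(c)
    m=(np.abs(w[...,0]-.57)<.14)&(w[...,1]<.15)&(w[...,1]>-.35)&(w[...,2]>.02)
    hs=w[m]
    print(n,m.sum())
    if n=="top":
        for v in range(180,285,6):
            print(v,' '.join('%3d'%(w[v,u,2]*1000) if w[v,u,2]==w[v,u,2] else ' --' for u in range(268,436,5)))
E
```

```text
top 2894
180   0   3  -2   2  -4   1   2   0  -1  -4   0   1   0   0   4   0   0   0   0  -3  16  24   0  -1  -1   2   0   0  -1   1  -5   0   0   0
186  -2  -1   2   1   0   0  53  56   0  -2   0   5  -7  -1   2  -2  -1  -3  -1   0   0   1   2  -2  -4   3   2   0   1  -1   0   3   1  -2
192   0   2   0  -1   0   0  48  54   3   0   1   4   2   4  -1   1   0  -3   0   3   0  -5  -1   3  -2  -1  -4   2   0  -4  -3   0   0   5
198   1   0   1  -2   1   5   3  58   4   4   4   1  -2  -3   1  -2   2  -3   0   2  -3   2   0   1   0   5   0   0  -3   0   0   0   1   3
204   0   0   0   3   3   0  89  88  90  90  88  -2   3  -3   1   3   2   0   0   3  -3   2   1   0   1  -2   2   0  -2   1   3   2  -2   1
210   0  -2   0   6  87  88  87  86  87  91  91  88   2   2   1   1   2   0   0   0   0   0  38  61   0   0  -3  -4   2  -2  95 100  -2  -1
216  -6  -1  -4   6  93  90  89  91  92  87 115  89  73  73  45  78   3  -5   0   0   2   1  57  58  59  60  60   1   0  28  99 103   2   2
222   2   3  -2  -2  88  90  91  82  82   3   2   3  72  77  77   0  -4   4   0   1  -1  30  62  63  86  63  55
[... 738 characters left out ...]
-1   2  89  88  89 120   0  -2   0   1   3   1   0   0   0   1   1   1   1   3   0   4   0  -1   4   5   3   0  -1  -1  -7   0  -1
264  -3  -4   0  87  94  90  62  60  64   2   3   1   4   2  -3  -3   0   2   3   0  -1  -2  -3  -6   0  -2   0   2   3  -3   0   0   2   3
270  -2   0   0  -1   0   3   4  67  -2  -1   2  -2   1   5   3   2   2   2   5   0   1  -1  -5   0   2   0   5   0  -1   0   0  -1   1   1
276  -4   0  -2   0   0  -4   0  60  59  66   0   1   0   0   2   1   2   2   0   1  -2   4   3   1   0   2   0   1   3   2   2   0  -1   3
282   0   2   0   1   3   1   2   1  -1   4  -2   5   3   1  -4   0  -2   1   0   0   0   0   1   1  -3   1   0   0   0   4   2   0   0   3
side 7277
```

View pics/c1.png

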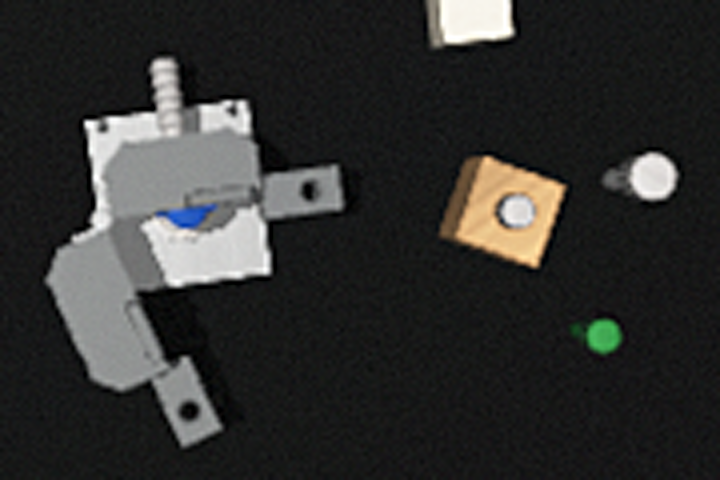

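View pics/c2.png

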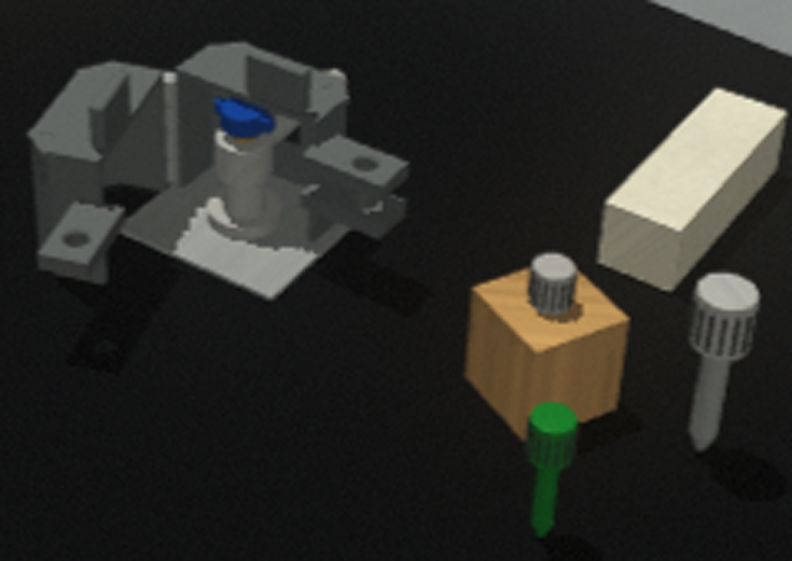

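The crops confirm it. The pin in the block (full-frame 389,223) is grey and smaller than the grey one standing at (423,214). The front half is open and its ear is at (307,272).

```bash
cat >> h.py <<'E'
def atz(c,u,v,z):
    K=np.array(c["camera_matrix"])
    r=rot(c).apply(np.array([(u-K[0,2])/K[0,0],-(v-K[1,2])/K[1,1],-1])); p=np.array(c["position"])
    return p+r*(z-p[2])/r[2]
E
python3 - <<'E'
from h import *
np.set_printoptions(precision=4,suppress=True)
t=dict(np.load("pics/top0.npz"))
g=lambda x,y:(260+(x+.5)/4-.5,170+(y+.5)/4-.5)
for n,p,z in [("seat",(311,191),.076),("knobtop",(517,211),.084),("fronthole",(189,410),.063),("nozzletip",(163,60),.055)]:
    print(n,atz(t,*g(*p),z))
# plate corners z~.006?
for p in [(85,122),(247,100),(271,272)]: print("plate",atz(t,*g(*p),.004))
# cover top corners fixed
for n,p in [("ear r top",(340,167)),("ear r bot",(345,210))]: print(n,atz(t,*g(*p),.076))
w=cloud(t)
m=(w[...,2]>.066)&(w[...,2]<.08)&(w[...,1]<-.06)&(w[...,1]>-.2)&(w[...,0]>.5)&(w[...,0]<.6)
P=w[m][:,:2]; r=cv2.minAreaRect((P*1000).astype(np.float32)); print("ear rect",r)
m=(w[...,2]>.05)&(w[...,2]<.066)&(w[...,1]<-.19)&(w[...,1]>-.3)&(w[...,0]>.48)&(w[...,0]<.6)
print("block",cv2.minAreaRect((w[m][:,:2]*1000).astype(np.float32)))
m=(w[...,2]>.08)&(w[...,2]<.098)&(w[...,1]<.1)&(w[...,1]>-.1)&(w[...,0]>.4)&(w[...,0]<.65)
q=np.argwhere(m); print(q.min(0),q.max(0))
mi=np.zeros(m.shape,np.uint8); mi[m]=255; save("mask.png",np.repeat(cv2.resize(mi[170:290,260:400],None,fx=4,fy=4)[...,None],3,2))
E
```

```text
seat [ 0.592  -0.1225  0.076 ]
knobtop [ 0.5793 -0.2537  0.084 ]
fronthole [ 0.4497 -0.0443  0.063 ]
nozzletip [ 0.6785 -0.0278  0.055 ]
plate [0.64   0.0236 0.004 ]
plate [ 0.6553 -0.0877  0.004 ]
plate [ 0.5373 -0.1039  0.004 ]
ear r top [ 0.6076 -0.1413  0.076 ]
ear r bot [ 0.5798 -0.1444  0.076 ]
ear rect ((587.8660278320312, -116.0099868774414), (20.747732162475586, 51.61469268798828), 0.25086018443107605)
block ((547.8086547851562, -257.3275451660156), (106.91838073730469, 73.43336486816406), 6.663416385650635)
[201 271] [266 328]
```

View pics/mask.png

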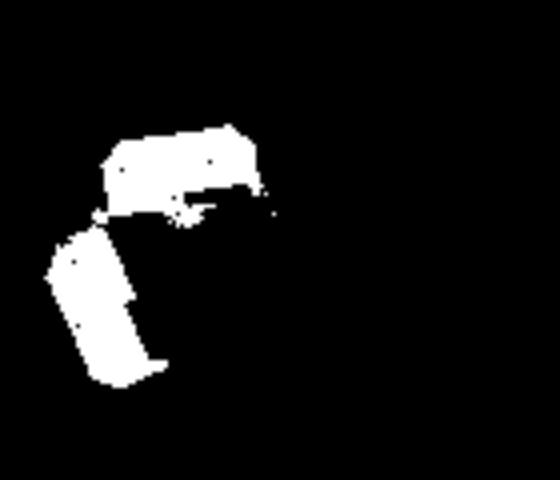

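Cross-checks agree. The hinge to front-hole distance comes out at 136.6 mm (137 expected), the nozzle tip is within 2 mm of prediction, cover yaw is about 0.135 and the opening about 1.27 rad. I'll turn the tool so that its y lies along cover x and its x along cover y, then shut the fingers.

```bash
python3 -m inch '[{"az":0.134,"gripper":0},{"az":0.134,"gripper":0},{"az":0.134,"gripper":0},{"az":0.134,"gripper":0},{"az":0.134,"gripper":0},{"az":0.134,"gripper":0},{"az":0.134,"gripper":0},{"az":0.134,"gripper":0}]' 20
cat >> h.py <<'E'
PSI=0.135; SEAT=np.array([.592,-.1225,.076])
def Rc(): return R.from_euler('z',PSI)
def C0():
    p=SEAT-Rc().apply([0,-.082,0]); p[2]=0; return p
def to_cover(P): return Rc().inv().apply(np.array(P)-C0())
def state():
    o=robot.get_obs(); 
    M=R.from_quat(o["tool_rot"]).as_matrix()
    ya=np.arctan2(M[1,1],M[0,1])
    print("t",o["time"],"cov(mm)",np.round(to_cover(o["position"])*1000,1),"yaw-psi",round(ya-PSI,4),"zaxis",np.round(M[:,2],4),"F",np.round(o["ft_force"],1),"w",round(o["grip_width"]*1000,1),"q",np.round(o["q"],2))
    return o
E
python3 - <<'E'
from h import *
state()
for th in (1.27,1.0,.75,.5,.25,0):
    e=.015*abs(np.cos(th))+.0095*abs(np.sin(th))
    for cl in (.015,0):
        p=np.array([0,.055,0])+R.from_euler('z',-th).apply([-.047-e-cl,-.08,0]); print(th,cl,np.round(p*1000,1))
E
```

```text
t 0.15 cov(mm) [-271.   667.2  221.8] yaw-psi 1.071 zaxis [-8.0e-04 -1.4e-03 -1.0e+00] F [-0.3 -0.6 -0.1] w 86.8 q [ 1.03  0.53  1.43 -0.    1.18 -0.18]
1.27 0.015 [-98.8 103.4   0. ]
1.27 0 [-94.3  89.1   0. ]
1.0 0.015 [-109.5   77.5    0. ]
1.0 0 [-101.4   64.9    0. ]
0.75 0.015 [-112.7   50.6    0. ]
0.75 0 [-101.7   40.4    0. ]
0.5 0.015 [-108.3   23.     0. ]
0.5 0 [-95.1  15.8   0. ]
0.25 0.015 [-96.2  -3.    0. ]
0.25 0 [-81.7  -6.7   0. ]
0 0.015 [-77. -25.   0.]
0 0 [-62. -25.   0.]invalid input
```

```bash
python3 -m inch '[{"ax":0,"ay":0,"az":0.134,"dx":0,"dy":0,"dz":0,"gripper":0}]' 20; echo; python3 -c "
from h import *;state()"
```

```text
time: 0.25
position: [0.2227, 0.5835, 0.222]
tool_rot: [0.248, 0.969, -0.001, -0.0]
ft_force: [0.4, 0.4, -0.4]
grip_width: 0.0839

t 0.25 cov(mm) [-270.9  667.3  222. ] yaw-psi 0.9338 zaxis [-6.e-04 -1.e-03 -1.e+00] F [ 0.4  0.4 -0.4] w 83.9 q [ 1.03  0.53  1.43  0.    1.18 -0.04]
```

All keys are needed in each row.

```bash
python3 -m inch '[{"ax":0,"ay":0,"az":0.134,"dx":0,"dy":0,"dz":0,"gripper":0},{"ax":0,"ay":0,"az":0.134,"dx":0,"dy":0,"dz":0,"gripper":0},{"ax":0,"ay":0,"az":0.134,"dx":0,"dy":0,"dz":0,"gripper":0},{"ax":0,"ay":0,"az":0.134,"dx":0,"dy":0,"dz":0,"gripper":0},{"ax":0,"ay":0,"az":0.134,"dx":0,"dy":0,"dz":0,"gripper":0},{"ax":0,"ay":0,"az":0.134,"dx":0,"dy":0,"dz":0,"gripper":0},{"ax":0,"ay":0,"az":0.13,"dx":0,"dy":0,"dz":0,"gripper":0},{"ax":0,"ay":0,"az":0,"dx":0,"dy":0,"dz":0,"gripper":0}]'; echo; python3 -c "
from h import *;state()"
```

```text
time: 1.05
position: [0.2228, 0.5836, 0.2222]
tool_rot: [0.657, 0.754, -0.0, 0.0]
ft_force: [0.8, 0.4, 0.0]
grip_width: 0.023

t 1.05 cov(mm) [-270.8  667.4  222.2] yaw-psi 0.0033 zaxis [-4.e-04 -8.e-04 -1.e+00] F [0.8 0.4 0. ] w 23.0 q [ 1.03  0.53  1.43 -0.    1.18  0.89]
```

```bash
python3 -m inch '[{"ax":0,"ay":0,"az":0,"dx":-34,"dy":10.5,"dz":0,"gripper":0},{"ax":0,"ay":0,"az":0,"dx":-34,"dy":10.5,"dz":0,"gripper":0},{"ax":0,"ay":0,"az":0,"dx":-34,"dy":10.5,"dz":0,"gripper":0},{"ax":0,"ay":0,"az":0,"dx":-34,"dy":10.5,"dz":0,"gripper":0},{"ax":0,"ay":0,"az":0,"dx":-34,"dy":10.5,"dz":0,"gripper":0},{"ax":0,"ay":0,"az":0,"dx":-34,"dy":10.5,"dz":0,"gripper":0},{"ax":0,"ay":0,"az":0,"dx":-34,"dy":10.5,"dz":0,"gripper":0},{"ax":0,"ay":0,"az":0,"dx":-34,"dy":10.5,"dz":0,"gripper":0}]'; python3 -m inch '[{"ax":0,"ay":0,"az":0,"dx":-34,"dy":10.5,"dz":0,"gripper":0},{"ax":0,"ay":0,"az":0,"dx":-34,"dy":10.5,"dz":0,"gripper":0},{"ax":0,"ay":0,"az":0,"dx":-34,"dy":10.5,"dz":0,"gripper":0},{"ax":0,"ay":0,"az":0,"dx":-34,"dy":10.5,"dz":0,"gripper":0},{"ax":0,"ay":0,"az":0,"dx":-34,"dy":10.5,"dz":0,"gripper":0},{"ax":0,"ay":0,"az":0,"dx":-34,"dy":10.5,"dz":0,"gripper":0},{"ax":0,"ay":0,"az":0,"dx":-34,"dy":10.5,"dz":0,"gripper":0},{"ax":0,"ay":0,"az":0,"dx":0,"dy":0,"dz":0,"gripper":0}]'; echo; python3 -c "
from h import *;state()
c=cam('wrist');save('w1.png',c['img']);np.savez('pics/w1.npz',**c)"
```

```text
time: 1.85
position: [0.3439, 0.3247, 0.2226]
tool_rot: [0.655, 0.755, 0.0, 0.0]
ft_force: [0.2, 0.2, -0.7]
grip_width: 0.0003
time: 2.65
position: [0.4519, 0.0971, 0.2228]
tool_rot: [0.657, 0.754, 0.0, 0.002]
ft_force: [0.1, 0.2, -0.7]
grip_width: 0.0004

t 2.65 cov(mm) [-109.3  154.4  222.8] yaw-psi 0.0012 zaxis [ 0.0029 -0.0013 -1.    ] F [ 0.1  0.2 -0.7] w 0.4 q [-0.03  0.31  1.83 -0.    1.   -0.17]
```

View pics/w1.png

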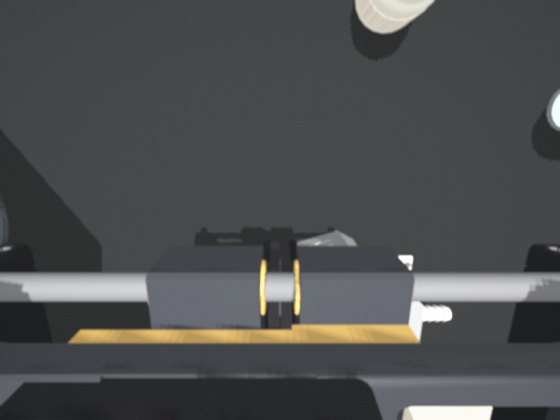

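```bash
python3 -m inch '[{"ax":0,"ay":0,"az":0,"dx":-15,"dy":4,"dz":30,"gripper":0},{"ax":0,"ay":0,"az":0,"dx":-15,"dy":4,"dz":30,"gripper":0},{"ax":0,"ay":0,"az":0,"dx":-14,"dy":2,"dz":30,"gripper":0},{"ax":0,"ay":0,"az":0,"dx":0,"dy":0,"dz":30,"gripper":0},{"ax":0,"ay":0,"az":0,"dx":0,"dy":0,"dz":25,"gripper":0},{"ax":0,"ay":0,"az":0,"dx":0,"dy":0,"dz":15,"gripper":0},{"ax":0,"ay":0,"az":0,"dx":0,"dy":0,"dz":0,"gripper":0}]'; echo; python3 -c "
from h import *;state()
c=cam('top');save('t1.png',cv2.resize(c['img'][150:300,200:440],None,fx=3,fy=3));np.savez('pics/t1.npz',**c)"
```

```text
time: 3.4
position: [0.463, 0.0593, 0.0608]
tool_rot: [0.656, 0.755, -0.001, -0.002]
ft_force: [-0.2, -0.4, -0.0]
grip_width: 0.0006

t 3.4 cov(mm) [-103.4  115.5   60.8] yaw-psi 0.0057 zaxis [-5.3e-03  8.0e-04 -1.0e+00] F [-0.2 -0.4 -0. ] w 0.6 q [-0.11  0.61  1.95  0.    0.58 -0.25]
```

View pics/t1.png

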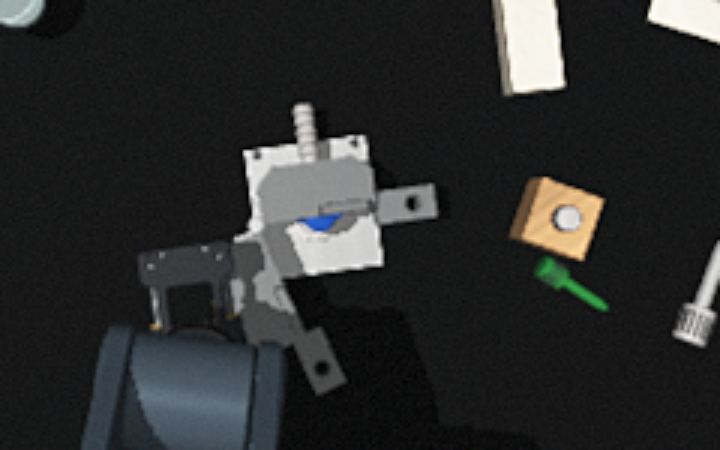

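The top view shows the front half still open. Both decoy pins have tipped over by themselves, nowhere near the arm. Now the closing arc.

```bash
python3 -m inch '[{"ax":0,"ay":0,"az":0,"dx":-12.5,"dy":0.5,"dz":0,"gripper":0},{"ax":0,"ay":0,"az":0,"dx":-12.5,"dy":0.5,"dz":0,"gripper":0},{"ax":0,"ay":0,"az":0,"dx":-12.5,"dy":0.5,"dz":0,"gripper":0},{"ax":0,"ay":0,"az":0,"dx":-12.5,"dy":0.5,"dz":0,"gripper":0},{"ax":0,"ay":0,"az":0,"dx":-12.5,"dy":0,"dz":0,"gripper":0},{"ax":0,"ay":0,"az":0,"dx":-12.5,"dy":0,"dz":0,"gripper":0},{"ax":0,"ay":0,"az":0,"dx":-12,"dy":3,"dz":0,"gripper":0},{"ax":0,"ay":0,"az":0,"dx":-12,"dy":4,"dz":0,"gripper":0}]';python3 -m inch '[{"ax":0,"ay":0,"az":0,"dx":-12,"dy":6,"dz":0,"gripper":0},{"ax":0,"ay":0,"az":0,"dx":-11,"dy":7,"dz":0,"gripper":0},{"ax":0,"ay":0,"az":0,"dx":-6,"dy":5,"dz":0,"gripper":0},{"ax":0,"ay":0,"az":0,"dx":-6,"dy":5,"dz":0,"gripper":0},{"ax":0,"ay":0,"az":0,"dx":0,"dy":0,"dz":0,"gripper":0}]'; echo; python3 -c "
from h import *;state()
c=cam('top');save('t2.png',cv2.resize(c['img'][150:300,200:440],None,fx=3,fy=3));np.savez('pics/t2.npz',**c)"
```

```text
time: 4.25
position: [0.4882, -0.0399, 0.0626]
tool_rot: [0.657, 0.754, 0.0, 0.0]
ft_force: [0.3, 1.0, 0.6]
grip_width: 0.0004
time: 4.75
position: [0.5166, -0.071, 0.0626]
tool_rot: [0.657, 0.754, 0.0, 0.001]
ft_force: [-0.1, 0.4, 0.4]
grip_width: 0.0008

t 4.75 cov(mm) [-67.8 -20.9  62.6] yaw-psi 0.0028 zaxis [ 1.8e-03 -9.0e-04 -1.0e+00] F [-0.1  0.4  0.4] w 0.8 q [-0.35  0.64  1.82 -0.    0.67 -0.49]
```

View pics/t2.png

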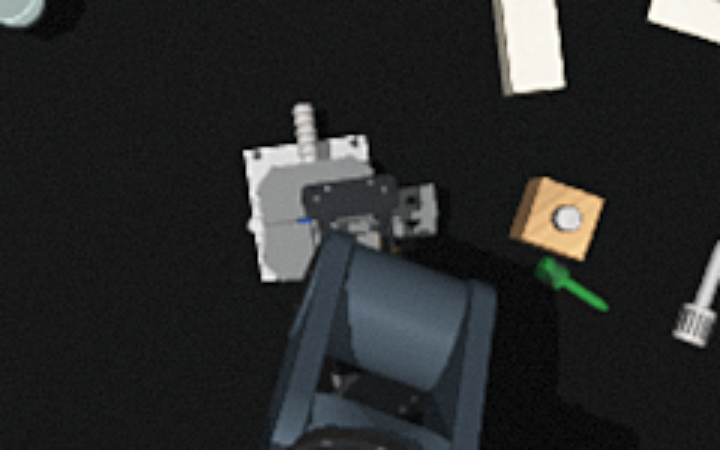

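Nearly shut. I'll press gently to the stop.

```bash
python3 -m inch '[{"ax":0,"ay":0,"az":0,"dx":-1,"dy":2,"dz":0,"gripper":0},{"ax":0,"ay":0,"az":0,"dx":-1,"dy":2,"dz":0,"gripper":0},{"ax":0,"ay":0,"az":0,"dx":0,"dy":1,"dz":0,"gripper":0},{"ax":0,"ay":0,"az":0,"dx":0,"dy":1,"dz":0,"gripper":0},{"ax":0,"ay":0,"az":0,"dx":0,"dy":0,"dz":0,"gripper":0}]'; echo; python3 -c "
from h import *;state()"
```

```text
time: 5.3
position: [0.5214, -0.0713, 0.0626]
tool_rot: [0.657, 0.754, -0.0, 0.0]
ft_force: [-0.5, -1.3, 0.5]
grip_width: 0.0005

t 5.3 cov(mm) [-63.1 -21.7  62.6] yaw-psi 0.0032 zaxis [-1.e-04 -1.e-04 -1.e+00] F [-0.5 -1.3  0.5] w 0.5 q [-0.35  0.65  1.81 -0.    0.69 -0.49]
```

```bash
for i in 1; do python3 -m inch '[{"ax":0,"ay":0,"az":0,"dx":0,"dy":1,"dz":0,"gripper":0},{"ax":0,"ay":0,"az":0,"dx":0,"dy":1,"dz":0,"gripper":0},{"ax":0,"ay":0,"az":0,"dx":0,"dy":0,"dz":0,"gripper":0}]'; python3 -m inch '[{"ax":0,"ay":0,"az":0,"dx":0,"dy":1,"dz":0,"gripper":0},{"ax":0,"ay":0,"az":0,"dx":0,"dy":0,"dz":0,"gripper":0}]';done; python3 -c "
from h import *;state()"
```

```text
time: 5.6
position: [0.5236, -0.0711, 0.0626]
tool_rot: [0.657, 0.754, 0.0, 0.0]
ft_force: [-1.9, -1.1, 0.8]
grip_width: 0.0003
time: 5.8
position: [0.5246, -0.0709, 0.0626]
tool_rot: [0.657, 0.754, 0.0, 0.0]
ft_force: [-1.4, -0.1, 0.4]
grip_width: 0.0007
t 5.8 cov(mm) [-59.9 -21.8  62.6] yaw-psi 0.003 zaxis [ 3.e-04 -0.e+00 -1.e+00] F [-1.4 -0.1  0.4] w 0.7 q [-0.35  0.65  1.8   0.    0.69 -0.48]
```

```bash
python3 -m inch '[{"ax":0,"ay":0,"az":0,"dx":0,"dy":1,"dz":0,"gripper":0},{"ax":0,"ay":0,"az":0,"dx":0,"dy":0,"dz":0,"gripper":0}]'; python3 -m inch '[{"ax":0,"ay":0,"az":0,"dx":0,"dy":1,"dz":0,"gripper":0},{"ax":0,"ay":0,"az":0,"dx":0,"dy":0,"dz":0,"gripper":0}]'; python3 -c "
from h import *;state()"
```

```text
time: 6.0
position: [0.5256, -0.0706, 0.0626]
tool_rot: [0.657, 0.754, 0.0, 0.0]
ft_force: [-0.9, 0.1, -0.2]
grip_width: 0.0004
time: 6.2
position: [0.5266, -0.0705, 0.0625]
tool_rot: [0.657, 0.754, 0.0, 0.0]
ft_force: [-0.6, -0.4, 0.1]
grip_width: 0.0008
t 6.2 cov(mm) [-57.8 -21.7  62.5] yaw-psi 0.003 zaxis [ 3.e-04  1.e-04 -1.e+00] F [-0.6 -0.4  0.1] w 0.8 q [-0.34  0.65  1.8   0.    0.69 -0.48]
```

```bash
python3 -m inch '[{"ax":0,"ay":0,"az":0,"dx":0,"dy":1,"dz":0,"gripper":0},{"ax":0,"ay":0,"az":0,"dx":0,"dy":0,"dz":0,"gripper":0}]'; python3 -m inch '[{"ax":0,"ay":0,"az":0,"dx":0,"dy":1,"dz":0,"gripper":0},{"ax":0,"ay":0,"az":0,"dx":0,"dy":0,"dz":0,"gripper":0}]'; python3 -m inch '[{"ax":0,"ay":0,"az":0,"dx":0,"dy":1,"dz":0,"gripper":0},{"ax":0,"ay":0,"az":0,"dx":0,"dy":0,"dz":0,"gripper":0}]';python3 -c "
from h import *;state()
c=cam('side');save('s2.png',cv2.resize(c['img'][150:350,180:450],None,fx=2.9,fy=2.9))"
```

```text
time: 6.4
position: [0.5269, -0.0703, 0.0624]
tool_rot: [0.657, 0.754, -0.0, -0.0]
ft_force: [-0.9, -0.2, 0.1]
grip_width: 0.0003
time: 6.6
position: [0.5272, -0.0702, 0.0624]
tool_rot: [0.657, 0.754, -0.001, -0.001]
ft_force: [-2.6, -0.5, 1.5]
grip_width: 0.0006
time: 6.8
position: [0.5273, -0.0701, 0.0623]
tool_rot: [0.657, 0.754, -0.001, -0.002]
ft_force: [-6.6, -1.7, 3.0]
grip_width: 0.0003
t 6.8 cov(mm) [-57.  -21.4  62.3] yaw-psi 0.0034 zaxis [-4.3e-03  5.0e-04 -1.0e+00] F [-6.6 -1.7  3. ] w 0.3 q [-0.34  0.65  1.79 -0.    0.7  -0.48]
```

View pics/s2.png

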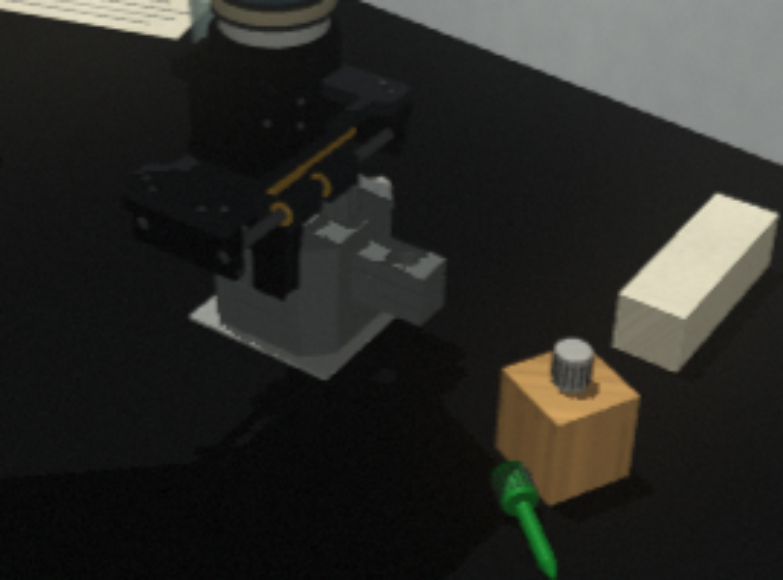

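It reached the hard stop: the finger is stalled at −6.6 N and the side view shows the box shut. Next I'll back off, lift and open.

```bash
python3 -m inch '[{"ax":0,"ay":0,"az":0,"dx":0,"dy":-5,"dz":0,"gripper":0},{"ax":0,"ay":0,"az":0,"dx":0,"dy":-20,"dz":0,"gripper":0},{"ax":0,"ay":0,"az":0,"dx":0,"dy":-20,"dz":-10,"gripper":0},{"ax":0,"ay":0,"az":0,"dx":0,"dy":-10,"dz":-30,"gripper":0},{"ax":0,"ay":0,"az":0,"dx":0,"dy":-20,"dz":-30,"gripper":50},{"ax":0,"ay":0,"az":0,"dx":0,"dy":-20,"dz":-30,"gripper":50},{"ax":0,"ay":0,"az":0,"dx":0,"dy":0,"dz":0,"gripper":50}]'; python3 -c "
from h import *;o=state()
print(to_cover([.5793,-.2537,.084])*1000, )
c=cam('top');save('t3.png',cv2.resize(c['img'][170:290,260:440],None,fx=4,fy=4,interpolation=cv2.INTER_CUBIC));np.savez('pics/t3.npz',**c)
c=cam('side');save('s3.png',cv2.resize(c['img'][190:360,210:450],None,fx=3.3,fy=3.3,interpolation=cv2.INTER_CUBIC));np.savez('pics/s3.npz',**c)"
```

```text
time: 7.55
position: [0.436, -0.084, 0.1657]
tool_rot: [0.657, 0.754, 0.001, 0.004]
ft_force: [1.1, -0.1, -0.6]
grip_width: 0.017
t 7.55 cov(mm) [-149.4  -22.9  165.7] yaw-psi 0.0021 zaxis [ 0.007 -0.003 -1.   ] F [ 1.1 -0.1 -0.6] w 17.0 q [-0.44  0.38  1.94  0.    0.82 -0.58]
[ -30.24269571 -210.2969577    84.        ]
```

View pics/t3.png

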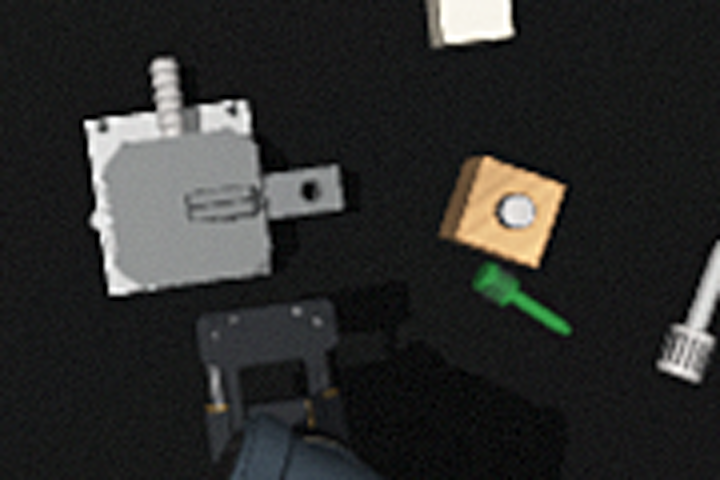

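View pics/s3.png

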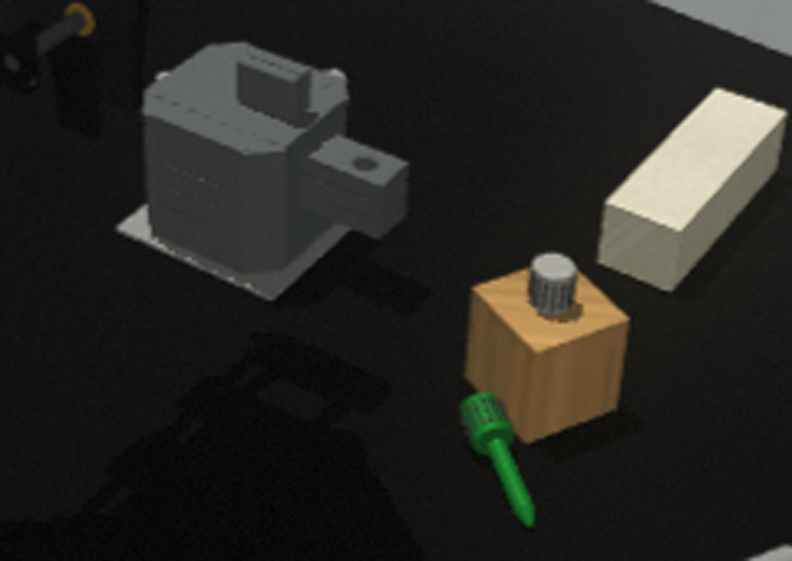

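```bash
python3 - <<'E'
from h import *
np.set_printoptions(precision=4,suppress=True)
t=dict(np.load("pics/t3.npz")); s=dict(np.load("pics/s3.npz"))
def centroid(c,u0,v0,r,dark):
    g=c["img"][v0-r:v0+r+1,u0-r:u0+r+1].astype(float).mean(2)
    g=cv2.resize(g,None,fx=8,fy=8,interpolation=cv2.INTER_CUBIC)
    return g
# hole top: approx (337.4,217.4) ; knob (389,222.4)
g8=lambda u,v,u0,v0,r:(u0-r+(u+.5)/8-.5, v0-r+(v+.5)/8-.5)
def seg(c,u0,v0,r,dark,thr,name):
    g=centroid(c,u0,v0,r,dark); m=((g<thr) if dark else (g>thr)).astype(np.uint8)
    n,l,st,ce=cv2.connectedComponentsWithStats(m)
    h=g.shape[0]//2; k=l[h,h]; print(name,"area px",st[k][4]/64, "pix",g8(*ce[k],u0,v0,r), g.min(),g.max(), "box",st[k][:4]/8)
    return g8(*ce[k],u0,v0,r)
a=seg(t,337,217,5,True,75,"hole top"); b=seg(t,389,222,7,False,165,"knob top")
c_=seg(s,321,240,5,True,60,"hole side")
print("top seat",atz(t,*a,.076),"knob",atz(t,*b,.084)); print("side seat",atz(s,*c_,.076))
g=(210+553.5/3.3,190+263/3.3)
print("side knob",atz(s,210+(553)/3.3-.5+.15,190+265/3.3-.35,.084))
save("k1.png",cv2.resize(s["img"][255:300,355:400],None,fx=12,fy=12,interpolation=cv2.INTER_CUBIC))
save("k2.png",cv2.resize(s["img"][220:265,295:340],None,fx=12,fy=12,interpolation=cv2.INTER_CUBIC))
E
```

```text
hole top area px 15.9375 pix (np.float64(336.97034313725493), np.float64(217.28357843137255)) -14.596352223306894 161.06345429892338 box [3.375 3.5   4.25  4.75 ]
knob top area px 178.875 pix (np.float64(389.78471130328444), np.float64(222.30302236198463)) 34.8624936764439 246.014634228001 box [ 0.  0. 15. 15.]
hole side area px 15.328125 pix (np.float64(320.1402268093782), np.float64(239.30905963302752)) 19.241164459536478 106.19521298383674 box [1.5   3.25  6.5   3.125]
top seat [ 0.5922 -0.1215  0.076 ] knob [ 0.5795 -0.2561  0.084 ]
side seat [ 0.5899 -0.1241  0.076 ]
side knob [ 0.5778 -0.2554  0.084 ]
```

View pics/k1.png

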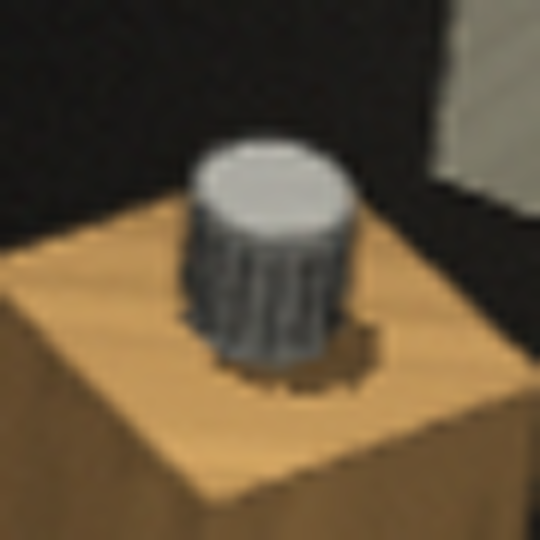

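View pics/k2.png

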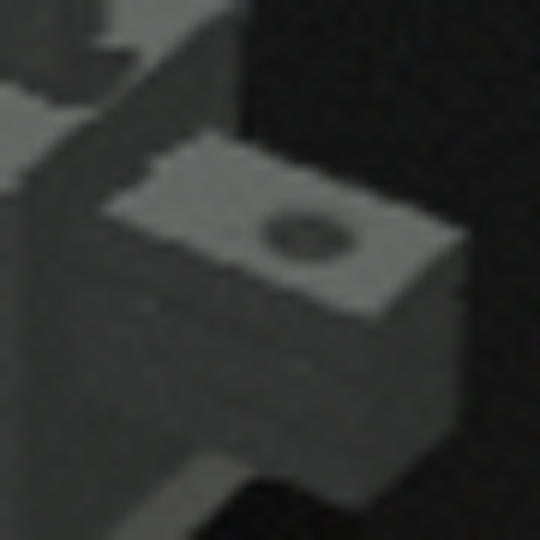

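```bash
python3 - <<'E'
from h import *
np.set_printoptions(precision=4,suppress=True)
t=dict(np.load("pics/t3.npz")); s=dict(np.load("pics/s3.npz"))
k=cv2.resize(t["img"][212:233,379:400],None,fx=8,fy=8,interpolation=cv2.INTER_CUBIC)
hsv=cv2.cvtColor(k,cv2.COLOR_RGB2HSV); m=((hsv[...,1]<70)&(hsv[...,2]>120)).astype(np.uint8)
n,l,st,ce=cv2.connectedComponentsWithStats(m); i=l[84,84]; print(st[i]/8,ce[i]/8)
u,v=379+(ce[i][0]+.5)/8-.5,212+(ce[i][1]+.5)/8-.5
print(u,v,atz(t,u,v,.084)); print("side",atz(s,377.35,270.3,.084))
A=[];
for su,sv,ku,kv,c in [(336.97,217.28,u,v,t),(320.1,239.3,377.35,270.3,s)]:
    a=atz(c,su,sv,.076);b=atz(c,ku,kv,.084); print(a,b,a-b)
E
```

```text
[  6.125   6.5     8.875   8.625 475.375] [10.6117 10.8281]
389.17422100972914 222.3906291085985 [ 0.5792 -0.2545  0.084 ]
side [ 0.5772 -0.2561  0.084 ]
[ 0.5923 -0.1215  0.076 ] [ 0.5792 -0.2545  0.084 ] [ 0.013  0.133 -0.008]
[ 0.5898 -0.1241  0.076 ] [ 0.5772 -0.2561  0.084 ] [ 0.0127  0.1321 -0.008 ]
```

Both cameras agree on the pin-to-seat vector to within 1 mm. Moving above the pin.

```bash
python3 -m inch '[{"ax":0,"ay":0,"az":0,"dx":-31.5,"dy":19.6,"dz":0,"gripper":60},{"ax":0,"ay":0,"az":0,"dx":-31.5,"dy":19.6,"dz":0,"gripper":60},{"ax":0,"ay":0,"az":0,"dx":-31.5,"dy":19.6,"dz":0,"gripper":60},{"ax":0,"ay":0,"az":0,"dx":-31.5,"dy":19.6,"dz":0,"gripper":60},{"ax":0,"ay":0,"az":0,"dx":-31.5,"dy":19.6,"dz":0,"gripper":60},{"ax":0,"ay":0,"az":0,"dx":-31.5,"dy":19.6,"dz":0,"gripper":60},{"ax":0,"ay":0,"az":0,"dx":0,"dy":0,"dz":0,"gripper":60},{"ax":0,"ay":0,"az":0,"dx":0,"dy":0,"dz":0,"gripper":60}]' 20; python3 -c "
from h import *;o=state()"
```

```text
time: 8.45
position: [0.5781, -0.2545, 0.1603]
tool_rot: [0.657, 0.754, 0.0, -0.001]
ft_force: [-0.0, 0.3, -0.0]
grip_width: 0.0521
t 8.45 cov(mm) [ -31.5 -210.9  160.3] yaw-psi 0.0024 zaxis [-0.0014  0.0015 -1.    ] F [-0.   0.3 -0. ] w 52.1 q [-0.59  0.61  1.47  0.    1.06 -0.73]
```

```bash
python3 -m inch '[{"ax":0,"ay":0,"az":0,"dx":-1,"dy":0,"dz":20,"gripper":60},{"ax":0,"ay":0,"az":0,"dx":0,"dy":0,"dz":20,"gripper":60},{"ax":0,"ay":0,"az":0,"dx":0,"dy":0,"dz":20,"gripper":60},{"ax":0,"ay":0,"az":0,"dx":0,"dy":0,"dz":0,"gripper":60}]'; python3 -c "
from h import *;o=state()
c=cam('side');save('s4.png',cv2.resize(c['img'][190:360,260:500],None,fx=3.3,fy=3.3,interpolation=cv2.INTER_CUBIC))"
```

```text
time: 8.85
position: [0.575, -0.2524, 0.0989]
tool_rot: [0.656, 0.754, -0.0, -0.004]
ft_force: [-0.6, 0.4, -0.4]
grip_width: 0.052
t 8.85 cov(mm) [ -34.3 -208.5   98.9] yaw-psi 0.0039 zaxis [-0.007  0.005 -1.   ] F [-0.6  0.4 -0.4] w 52.0 q [-0.59  0.69  1.52  0.    0.94 -0.73]
```

View pics/s4.png

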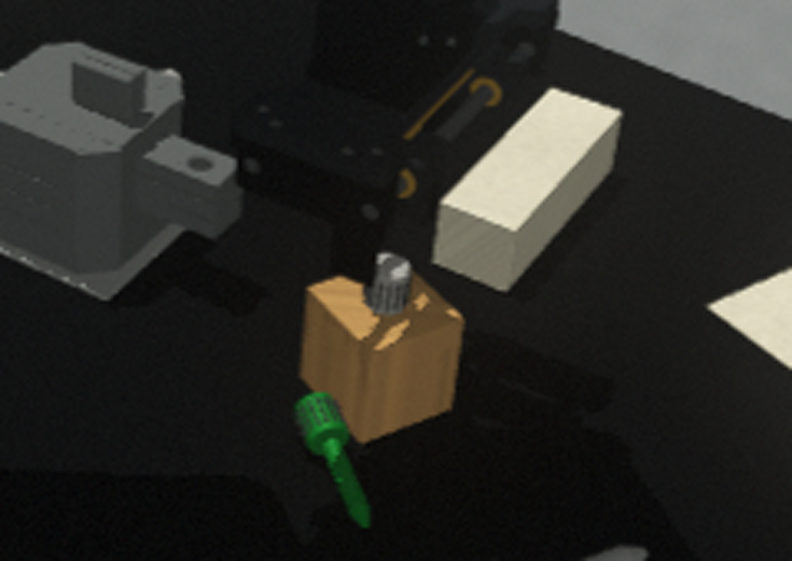

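```bash
python3 -m inch '[{"ax":0,"ay":0,"az":0,"dx":0,"dy":0,"dz":0,"gripper":60},{"ax":0,"ay":0,"az":0,"dx":0,"dy":0,"dz":0,"gripper":60},{"ax":0,"ay":0,"az":0,"dx":0,"dy":0,"dz":0,"gripper":60}]'; python3 -c "
from h import *;o=state()"
```

```text
time: 9.2
position: [0.5784, -0.2555, 0.1037]
tool_rot: [0.657, 0.754, 0.0, 0.001]
ft_force: [0.3, -0.4, 0.3]
grip_width: 0.0523
t 9.2 cov(mm) [ -31.3 -212.   103.7] yaw-psi 0.0031 zaxis [ 0.0018 -0.0011 -1.    ] F [ 0.3 -0.4  0.3] w 52.3 q [-0.59  0.68  1.51  0.    0.94 -0.73]
```

```bash
python3 -m inch '[{"ax":0,"ay":0,"az":0,"dx":0,"dy":0,"dz":10,"gripper":60},{"ax":0,"ay":0,"az":0,"dx":0,"dy":0,"dz":10,"gripper":60},{"ax":0,"ay":0,"az":0,"dx":0,"dy":0,"dz":10,"gripper":60},{"ax":0,"ay":0,"az":0,"dx":0,"dy":0,"dz":6,"gripper":60},{"ax":0,"ay":0,"az":0,"dx":0,"dy":0,"dz":0,"gripper":60},{"ax":0,"ay":0,"az":0,"dx":0,"dy":0,"dz":0,"gripper":60},{"ax":0,"ay":0,"az":0,"dx":0,"dy":0,"dz":0,"gripper":60}]'; python3 -c "
from h import *;o=state()"
```

```text
time: 9.9
position: [0.5781, -0.2555, 0.0668]
tool_rot: [0.657, 0.754, 0.0, 0.0]
ft_force: [0.2, -0.3, 0.0]
grip_width: 0.0525
t 9.9 cov(mm) [ -31.7 -211.9   66.8] yaw-psi 0.003 zaxis [ 5.e-04 -4.e-04 -1.e+00] F [ 0.2 -0.3  0. ] w 52.5 q [-0.59  0.73  1.53 -0.    0.88 -0.73]
```

```bash
python3 -m inch '[{"ax":0,"ay":0,"az":0,"dx":0,"dy":0,"dz":4,"gripper":60},{"ax":0,"ay":0,"az":0,"dx":0,"dy":0,"dz":0,"gripper":0},{"ax":0,"ay":0,"az":0,"dx":0,"dy":0,"dz":0,"gripper":0},{"ax":0,"ay":0,"az":0,"dx":0,"dy":0,"dz":0,"gripper":0},{"ax":0,"ay":0,"az":0,"dx":0,"dy":0,"dz":0,"gripper":0},{"ax":0,"ay":0,"az":0,"dx":0,"dy":0,"dz":0,"gripper":0},{"ax":0,"ay":0,"az":0,"dx":0,"dy":0,"dz":0,"gripper":0},{"ax":0,"ay":0,"az":0,"dx":0,"dy":0,"dz":0,"gripper":0}]' 30; python3 -c "
from h import *;o=state()
c=cam('side');save('s5.png',cv2.resize(c['img'][190:360,260:500],None,fx=3.3,fy=3.3,interpolation=cv2.INTER_CUBIC))"
```

```text
time: 10.7
position: [0.5784, -0.2554, 0.0627]
tool_rot: [0.657, 0.754, 0.0, 0.001]
ft_force: [1.5, 0.4, 0.3]
grip_width: 0.0213
t 10.7 cov(mm) [ -31.4 -211.9   62.7] yaw-psi 0.0028 zaxis [ 1.3e-03 -4.0e-04 -1.0e+00] F [1.5 0.4 0.3] w 21.3 q [-0.59  0.74  1.53  0.    0.87 -0.73]
```

View pics/s5.png

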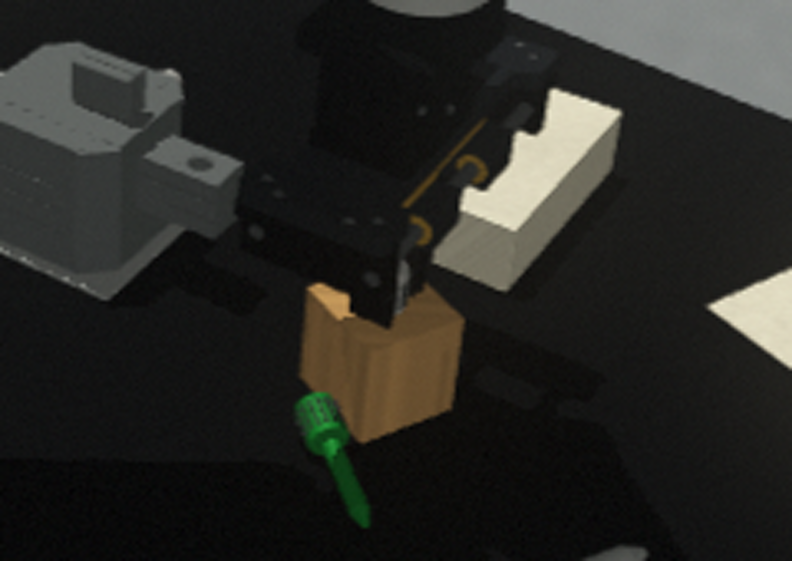

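The pin is gripped (width 21.3 mm). Lifting straight up.

```bash
python3 -m inch '[{"ax":0,"ay":0,"az":0,"dx":0,"dy":0,"dz":-6,"gripper":0},{"ax":0,"ay":0,"az":0,"dx":0,"dy":0,"dz":-10,"gripper":0},{"ax":0,"ay":0,"az":0,"dx":0,"dy":0,"dz":-14,"gripper":0},{"ax":0,"ay":0,"az":0,"dx":0,"dy":0,"dz":-16,"gripper":0},{"ax":0,"ay":0,"az":0,"dx":0,"dy":0,"dz":-16,"gripper":0},{"ax":0,"ay":0,"az":0,"dx":0,"dy":0,"dz":-16,"gripper":0},{"ax":0,"ay":0,"az":0,"dx":0,"dy":0,"dz":-14,"gripper":0},{"ax":0,"ay":0,"az":0,"dx":0,"dy":0,"dz":0,"gripper":0}]'; python3 -m inch '[{"ax":0,"ay":0,"az":0,"dx":26,"dy":6,"dz":0,"gripper":0},{"ax":0,"ay":0,"az":0,"dx":26,"dy":6,"dz":0,"gripper":0},{"ax":0,"ay":0,"az":0,"dx":26,"dy":6,"dz":0,"gripper":0},{"ax":0,"ay":0,"az":0,"dx":26,"dy":6,"dz":0,"gripper":0},{"ax":0,"ay":0,"az":0,"dx":26,"dy":6,"dz":0,"gripper":0},{"ax":0,"ay":0,"az":0,"dx":0,"dy":0,"dz":0,"gripper":0},{"ax":0,"ay":0,"az":0,"dx":0,"dy":0,"dz":0,"gripper":0},{"ax":0,"ay":0,"az":0,"dx":0,"dy":0,"dz":0,"gripper":0}]'; python3 -c "
from h import *;o=state()
c=cam('side');save('s6.png',cv2.resize(c['img'][150:320,220:460],None,fx=3.3,fy=3.3,interpolation=cv2.INTER_CUBIC))
np.savez('pics/s6.npz',**c)"
```

```text
time: 11.55
position: [0.5785, -0.2561, 0.1577]
tool_rot: [0.657, 0.754, -0.0, 0.002]
ft_force: [0.5, -0.6, -0.7]
grip_width: 0.0211
time: 12.35
position: [0.5895, -0.1232, 0.1544]
tool_rot: [0.657, 0.754, -0.0, -0.0]
ft_force: [-0.1, -0.5, -0.6]
grip_width: 0.0213
t 12.35 cov(mm) [ -2.6 -82.4 154.4] yaw-psi 0.0026 zaxis [-5.e-04 -4.e-04 -1.e+00] F [-0.1 -0.5 -0.6] w 21.3 q [-0.39  0.58  1.56 -0.    1.01 -0.53]
```

View pics/s6.png

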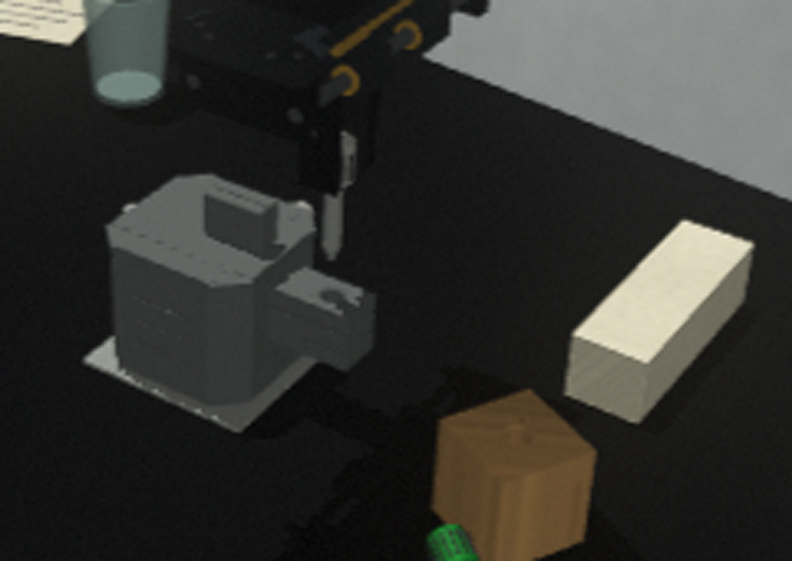

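```bash
python3 -c "
from h import *
s=dict(np.load('pics/s6.npz'))
p=robot.get_obs()['position']
print(proj(s,p-[0,0,.0527]), proj(s,[.5898,-.1241,.076]))
print(220+333.5/3.3-.35,150+259/3.3-.35)
print('tip by side cam at z .1017',atz(s,220+333.5/3.3-.35,150+259/3.3-.35,.1017))
save('k3.png',cv2.resize(s['img'][190:250,295:345],None,fx=10,fy=10,interpolation=cv2.INTER_CUBIC))
"
```

```text
(np.float64(320.21658086588445), np.float64(227.34710258858033)) (np.float64(320.1060470086657), np.float64(239.31658427498178))
320.71060606060604 228.1348484848485
tip by side cam at z .1017 [ 0.58820657 -0.12568952  0.1017    ]
```

View pics/k3.png

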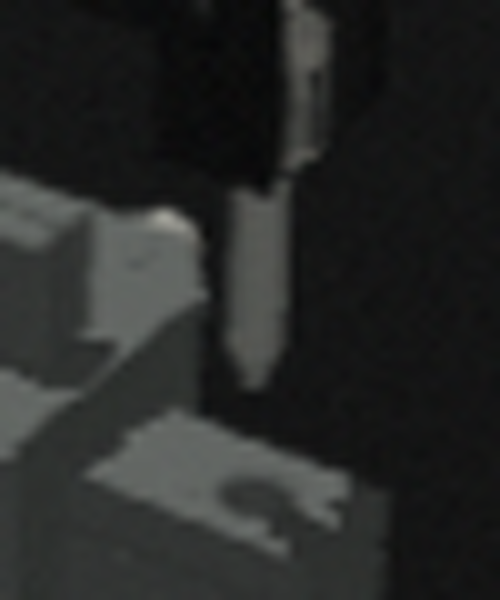

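```bash
python3 -m inch '[{"ax":0,"ay":0,"az":0,"dx":0.6,"dy":1.6,"dz":6,"gripper":0},{"ax":0,"ay":0,"az":0,"dx":0,"dy":0,"dz":8,"gripper":0},{"ax":0,"ay":0,"az":0,"dx":0,"dy":0,"dz":6,"gripper":0},{"ax":0,"ay":0,"az":0,"dx":0,"dy":0,"dz":0,"gripper":0},{"ax":0,"ay":0,"az":0,"dx":0,"dy":0,"dz":0,"gripper":0},{"ax":0,"ay":0,"az":0,"dx":0,"dy":0,"dz":0,"gripper":0}]'; python3 -c "
from h import *;o=state()
c=cam('side');save('s7.png',cv2.resize(c['img'][190:250,295:345],None,fx=10,fy=10,interpolation=cv2.INTER_CUBIC))"
```

```text
time: 13.0
position: [0.5914, -0.1217, 0.1346]
tool_rot: [0.657, 0.754, 0.0, 0.0]
ft_force: [-1.0, -0.1, 0.4]
grip_width: 0.0214
t 13.0 cov(mm) [ -0.5 -81.1 134.6] yaw-psi 0.003 zaxis [ 3.e-04 -2.e-04 -1.e+00] F [-1.  -0.1  0.4] w 21.4 q [-0.39  0.61  1.57 -0.    0.97 -0.53]
```

View pics/s7.png

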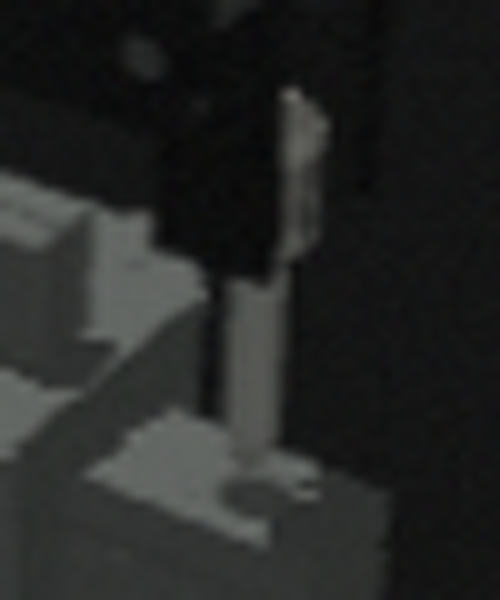

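```bash
python3 -m inch '[{"ax":0,"ay":0,"az":0,"dx":-1,"dy":0,"dz":2,"gripper":0},{"ax":0,"ay":0,"az":0,"dx":0,"dy":0,"dz":3,"gripper":0},{"ax":0,"ay":0,"az":0,"dx":0,"dy":0,"dz":3,"gripper":0},{"ax":0,"ay":0,"az":0,"dx":0,"dy":0,"dz":3,"gripper":0},{"ax":0,"ay":0,"az":0,"dx":0,"dy":0,"dz":3,"gripper":0},{"ax":0,"ay":0,"az":0,"dx":0,"dy":0,"dz":0,"gripper":0}]'; python3 -c "
from h import *;o=state()"
```

```text
time: 13.65
position: [0.5912, -0.1225, 0.12]
tool_rot: [0.657, 0.754, -0.0, -0.0]
ft_force: [-0.5, -0.5, -1.0]
grip_width: 0.0212
t 13.65 cov(mm) [ -0.8 -81.9 120. ] yaw-psi 0.003 zaxis [-5.e-04  2.e-04 -1.e+00] F [-0.5 -0.5 -1. ] w 21.2 q [-0.39  0.63  1.58  0.    0.94 -0.53]
```

The nose is inside the top ear with no force on it. Continuing down.

```bash
python3 -m inch '[{"ax":0,"ay":0,"az":0,"dx":0,"dy":0,"dz":3,"gripper":0},{"ax":0,"ay":0,"az":0,"dx":0,"dy":0,"dz":3,"gripper":0},{"ax":0,"ay":0,"az":0,"dx":0,"dy":0,"dz":3,"gripper":0},{"ax":0,"ay":0,"az":0,"dx":0,"dy":0,"dz":3,"gripper":0},{"ax":0,"ay":0,"az":0,"dx":0,"dy":0,"dz":0,"gripper":0}]'; python3 -m inch '[{"ax":0,"ay":0,"az":0,"dx":0,"dy":0,"dz":3,"gripper":0},{"ax":0,"ay":0,"az":0,"dx":0,"dy":0,"dz":3,"gripper":0},{"ax":0,"ay":0,"az":0,"dx":0,"dy":0,"dz":3,"gripper":0},{"ax":0,"ay":0,"az":0,"dx":0,"dy":0,"dz":3,"gripper":0},{"ax":0,"ay":0,"az":0,"dx":0,"dy":0,"dz":0,"gripper":0}]'; python3 -c "
from h import *;o=state()"
```

```text
time: 14.15
position: [0.5913, -0.1225, 0.1081]
tool_rot: [0.657, 0.754, -0.0, -0.0]
ft_force: [0.4, 0.3, -0.8]
grip_width: 0.0212
time: 14.65
position: [0.5913, -0.1225, 0.0961]
tool_rot: [0.657, 0.754, -0.0, -0.0]
ft_force: [0.4, 0.2, -0.9]
grip_width: 0.0211
t 14.65 cov(mm) [ -0.7 -81.9  96.1] yaw-psi 0.003 zaxis [-2.e-04  2.e-04 -1.e+00] F [ 0.4  0.2 -0.9] w 21.1 q [-0.39  0.66  1.59  0.    0.89 -0.53]
```

```bash
python3 -m inch '[{"ax":0,"ay":0,"az":0,"dx":0,"dy":0,"dz":4,"gripper":0},{"ax":0,"ay":0,"az":0,"dx":0,"dy":0,"dz":4,"gripper":0},{"ax":0,"ay":0,"az":0,"dx":0,"dy":0,"dz":4,"gripper":0},{"ax":0,"ay":0,"az":0,"dx":0,"dy":0,"dz":3,"gripper":0},{"ax":0,"ay":0,"az":0,"dx":0,"dy":0,"dz":0,"gripper":0}]'; python3 -m inch '[{"ax":0,"ay":0,"az":0,"dx":0,"dy":0,"dz":1,"gripper":0},{"ax":0,"ay":0,"az":0,"dx":0,"dy":0,"dz":1,"gripper":0},{"ax":0,"ay":0,"az":0,"dx":0,"dy":0,"dz":1,"gripper":0},{"ax":0,"ay":0,"az":0,"dx":0,"dy":0,"dz":0,"gripper":0}]'; python3 -c "
from h import *;o=state()"
```

```text
time: 15.15
position: [0.5913, -0.1226, 0.081]
tool_rot: [0.657, 0.754, 0.0, -0.0]
ft_force: [0.8, 0.4, -1.9]
grip_width: 0.0208
time: 15.55
position: [0.5914, -0.1226, 0.0787]
tool_rot: [0.657, 0.754, 0.0, 0.0]
ft_force: [0.2, 0.5, 0.3]
grip_width: 0.0212
t 15.55 cov(mm) [ -0.6 -82.   78.7] yaw-psi 0.003 zaxis [ 2.e-04 -1.e-04 -1.e+00] F [0.2 0.5 0.3] w 21.2 q [-0.39  0.69  1.6   0.    0.85 -0.53]
```

```bash
python3 -m inch '[{"ax":0,"ay":0,"az":0,"dx":0,"dy":0,"dz":1,"gripper":0},{"ax":0,"ay":0,"az":0,"dx":0,"dy":0,"dz":0,"gripper":0},{"ax":0,"ay":0,"az":0,"dx":0,"dy":0,"dz":0,"gripper":0}]'; python3 -c "
from h import *;o=state()
c=cam('side');save('s8.png',cv2.resize(c['img'][180:280,250:370],None,fx=6,fy=6,interpolation=cv2.INTER_CUBIC))"
```

```text
time: 15.85
position: [0.5914, -0.1226, 0.0787]
tool_rot: [0.657, 0.754, 0.0, 0.0]
ft_force: [-0.8, 0.4, 5.5]
grip_width: 0.0207
t 15.85 cov(mm) [ -0.6 -82.   78.7] yaw-psi 0.0031 zaxis [ 5.e-04 -3.e-04 -1.e+00] F [-0.8  0.4  5.5] w 20.7 q [-0.39  0.69  1.6  -0.    0.85 -0.53]
```

View pics/s8.png

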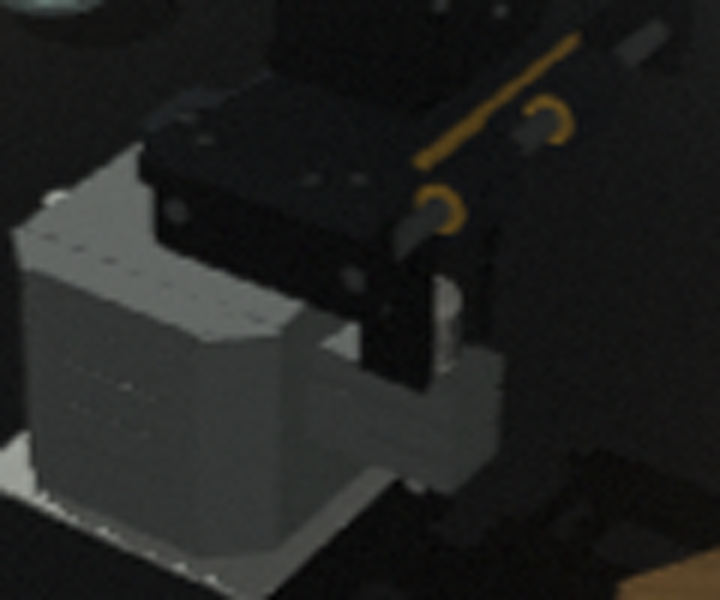

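Seated: there is 5.5 N upward with the tool stalled at z 78.7 mm, exactly the computed home height. Releasing and lifting.

```bash
python3 -m inch '[{"ax":0,"ay":0,"az":0,"dx":0,"dy":0,"dz":-1,"gripper":60},{"ax":0,"ay":0,"az":0,"dx":0,"dy":0,"dz":0,"gripper":60},{"ax":0,"ay":0,"az":0,"dx":0,"dy":0,"dz":0,"gripper":60},{"ax":0,"ay":0,"az":0,"dx":0,"dy":0,"dz":0,"gripper":60},{"ax":0,"ay":0,"az":0,"dx":0,"dy":0,"dz":-8,"gripper":60},{"ax":0,"ay":0,"az":0,"dx":0,"dy":0,"dz":-20,"gripper":60},{"ax":0,"ay":0,"az":0,"dx":0,"dy":0,"dz":-25,"gripper":60},{"ax":0,"ay":0,"az":0,"dx":0,"dy":0,"dz":-25,"gripper":60}]';python3 -m inch '[{"ax":0,"ay":0,"az":0,"dx":0,"dy":0,"dz":0,"gripper":60},{"ax":0,"ay":0,"az":0,"dx":0,"dy":0,"dz":0,"gripper":60}]'; python3 -c "
from h import *;o=state()
c=cam('side');save('s9.png',cv2.resize(c['img'][180:280,250:370],None,fx=6,fy=6,interpolation=cv2.INTER_CUBIC));np.savez('pics/s9.npz',**c)"
```

```text
time: 16.7
position: [0.5911, -0.1225, 0.1575]
tool_rot: [0.657, 0.754, -0.0, -0.0]
ft_force: [0.9, -0.1, 1.3]
grip_width: 0.0521
time: 16.9
position: [0.5915, -0.1226, 0.1572]
tool_rot: [0.657, 0.754, 0.0, 0.001]
ft_force: [0.2, 0.0, 0.4]
grip_width: 0.0523
t 16.9 cov(mm) [ -0.5 -82.1 157.2] yaw-psi 0.0031 zaxis [ 1.3e-03 -5.0e-04 -1.0e+00] F [0.2 0.  0.4] w 52.3 q [-0.39  0.58  1.55 -0.    1.01 -0.53]
```

View pics/s9.png

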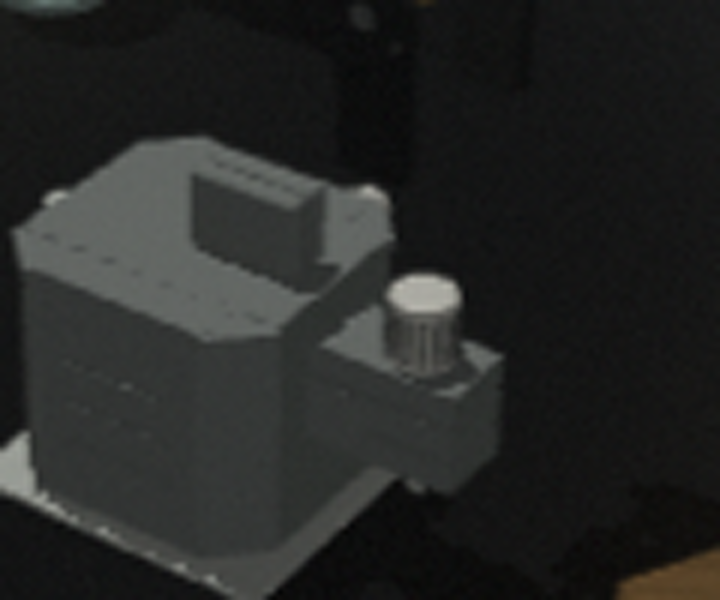

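The pin's knob sits on the top ear, upright. Now over to the grips.

```bash
python3 -m inch '[{"ax":0,"ay":0,"az":0,"dx":20,"dy":0,"dz":0,"gripper":60},{"ax":0,"ay":0,"az":0,"dx":22,"dy":0,"dz":0,"gripper":60},{"ax":0,"ay":0,"az":0,"dx":20,"dy":0,"dz":0,"gripper":60},{"ax":0,"ay":0,"az":0,"dx":0,"dy":0,"dz":10,"gripper":60},{"ax":0,"ay":0,"az":0,"dx":0,"dy":0,"dz":10,"gripper":60},{"ax":0,"ay":0,"az":0,"dx":0,"dy":0,"dz":10,"gripper":60},{"ax":0,"ay":0,"az":0,"dx":0,"dy":0,"dz":0,"gripper":60},{"ax":0,"ay":0,"az":0,"dx":0,"dy":0,"dz":0,"gripper":60}]'; python3 -c "
from h import *;o=state()
c=cam('side');save('s10.png',cv2.resize(c['img'][150:300,220:400],None,fx=4,fy=4,interpolation=cv2.INTER_CUBIC))"
```

```text
time: 17.75
position: [0.5826, -0.0618, 0.1257]
tool_rot: [0.657, 0.754, -0.0, -0.001]
ft_force: [1.0, -0.3, -0.2]
grip_width: 0.0522
t 17.75 cov(mm) [ -1.2 -20.6 125.7] yaw-psi 0.002 zaxis [-1.3e-03  3.0e-04 -1.0e+00] F [ 1.  -0.3 -0.2] w 52.2 q [-0.3   0.6   1.62 -0.    0.92 -0.43]
```

View pics/s10.png

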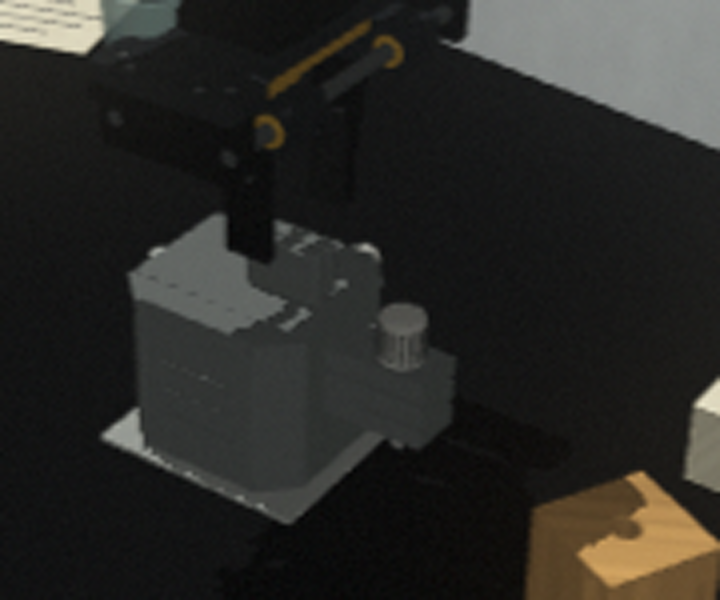

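The fingers straddle both grips. I'll lower to about 94 mm.

```bash
python3 -m inch '[{"ax":0,"ay":0,"az":0,"dx":0,"dy":0,"dz":8,"gripper":60},{"ax":0,"ay":0,"az":0,"dx":0,"dy":0,"dz":8,"gripper":60},{"ax":0,"ay":0,"az":0,"dx":0,"dy":0,"dz":8,"gripper":60},{"ax":0,"ay":0,"az":0,"dx":0,"dy":0,"dz":6,"gripper":60},{"ax":0,"ay":0,"az":0,"dx":0,"dy":0,"dz":0,"gripper":60},{"ax":0,"ay":0,"az":0,"dx":0,"dy":0,"dz":0,"gripper":60},{"ax":0,"ay":0,"az":0,"dx":0,"dy":0,"dz":0,"gripper":60}]'; python3 -c "
from h import *;o=state()"
```

```text
time: 18.5
position: [0.5831, -0.0612, 0.0968]
tool_rot: [0.657, 0.754, 0.0, 0.0]
ft_force: [0.1, -0.1, -0.0]
grip_width: 0.0519
t 18.5 cov(mm) [ -0.6 -20.1  96.8] yaw-psi 0.003 zaxis [ 6.e-04 -2.e-04 -1.e+00] F [ 0.1 -0.1 -0. ] w 51.9 q [-0.3   0.64  1.64 -0.    0.86 -0.43]
```

```bash
python3 -m inch '[{"ax":0,"ay":0,"az":0,"dx":0,"dy":0,"dz":2.5,"gripper":60},{"ax":0,"ay":0,"az":0,"dx":0,"dy":0,"dz":0,"gripper":0},{"ax":0,"ay":0,"az":0,"dx":0,"dy":0,"dz":0,"gripper":0},{"ax":0,"ay":0,"az":0,"dx":0,"dy":0,"dz":0,"gripper":0},{"ax":0,"ay":0,"az":0,"dx":0,"dy":0,"dz":0,"gripper":0},{"ax":0,"ay":0,"az":0,"dx":0,"dy":0,"dz":0,"gripper":0},{"ax":0,"ay":0,"az":0,"dx":0,"dy":0,"dz":0,"gripper":0},{"ax":0,"ay":0,"az":0,"dx":0,"dy":0,"dz":0,"gripper":0}]' 35; python3 -m inch '[{"ax":0,"ay":0,"az":0,"dx":0,"dy":0,"dz":0,"gripper":0},{"ax":0,"ay":0,"az":0,"dx":0,"dy":0,"dz":0,"gripper":0},{"ax":0,"ay":0,"az":0,"dx":0,"dy":0,"dz":0,"gripper":0},{"ax":0,"ay":0,"az":0,"dx":0,"dy":0,"dz":0,"gripper":0},{"ax":0,"ay":0,"az":0,"dx":0,"dy":0,"dz":0,"gripper":0}]'; python3 -c "
from h import *;o=state()
c=cam('side');save('s11.png',cv2.resize(c['img'][150:300,220:400],None,fx=4,fy=4,interpolation=cv2.INTER_CUBIC))
c=cam('top');save('t11.png',c['img'])"
```

```text
time: 19.3
position: [0.5845, -0.061, 0.0942]
tool_rot: [0.657, 0.754, 0.001, 0.001]
ft_force: [5.4, 1.7, -3.1]
grip_width: 0.0174
time: 19.8
position: [0.5846, -0.061, 0.0942]
tool_rot: [0.657, 0.754, 0.001, 0.001]
ft_force: [4.8, 2.1, -3.0]
grip_width: 0.0176
t 19.8 cov(mm) [  0.9 -20.1  94.2] yaw-psi 0.0028 zaxis [ 3.7e-03 -1.0e-04 -1.0e+00] F [ 4.8  2.1 -3. ] w 17.6 q [-0.29  0.65  1.64  0.    0.85 -0.43]
```

View pics/s11.png

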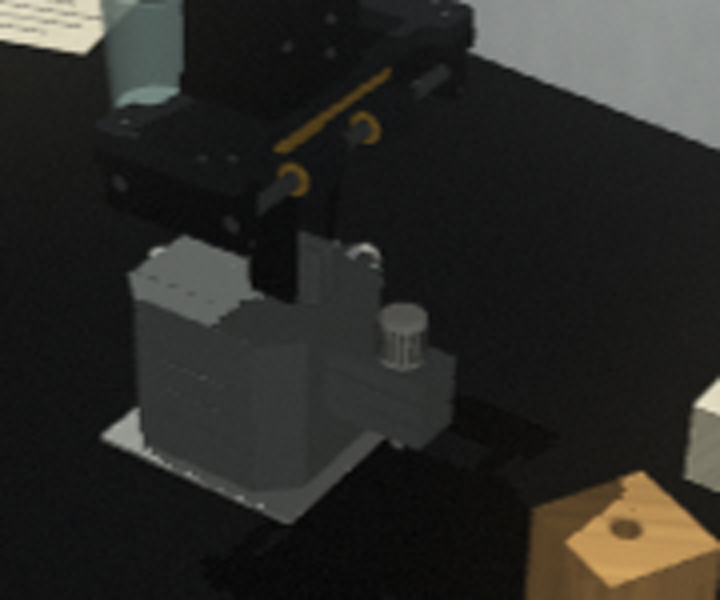

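View pics/t11.png

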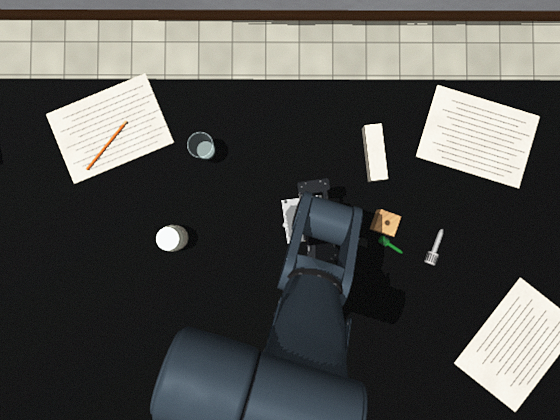

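The grips are squeezed to 17.6 mm, which is the two tabs face to face. I'll trim out the 5 N side load by 1 mm, then hand in.

```bash
python3 -m inch '[{"ax":0,"ay":0,"az":0,"dx":0,"dy":1,"dz":0,"gripper":0},{"ax":0,"ay":0,"az":0,"dx":0,"dy":0,"dz":0,"gripper":0},{"ax":0,"ay":0,"az":0,"dx":0,"dy":0,"dz":0,"gripper":0},{"ax":0,"ay":0,"az":0,"dx":0,"dy":0,"dz":0,"gripper":0}]' 35; python3 -c "
from h import *;o=state()
if 15.5<o['grip_width']*1000<18.5: print(robot.hand_in())"
```

```text
time: 20.3
position: [0.5846, -0.061, 0.0942]
tool_rot: [0.657, 0.754, 0.001, 0.001]
ft_force: [5.1, 2.2, -1.6]
grip_width: 0.0176
t 20.3 cov(mm) [  0.9 -20.1  94.2] yaw-psi 0.0028 zaxis [ 1.8e-03 -1.0e-04 -1.0e+00] F [ 5.1  2.2 -1.6] w 17.6 q [-0.29  0.65  1.64  0.    0.85 -0.43]
the job is handed in; nothing more can be done
None
```

The gas tap is locked off, and the job was handed in at 20.3 s of the 67 s allowed. The gripper is still squeezing both grips at the 35 N setting.

- **Cover:** I swung the front half shut and pressed it against its hard stop. The finger stalled at about 7 N, and the side view showed the halves closed.
- **Pin:** I took the smaller grey pin out of the wooden block and pushed it down through the three ears. It stopped at the computed home height with 5.5 N upward, and the picture after release showed it upright with the knob on the top ear.
- **Squeeze:** The fingers closed on both tabs at 17.6 mm. That matches the 18 mm of the two tabs face to face, less a little give in the pads. The individual finger forces and the hinge angle can't be read directly.
- **Side load:** About 5 N of sideways load remained on the tool at the end, and a 1 mm trim did not remove it. That is well below the grip force.
- **Bystanders:** In the last top view the jar, beaker and carton stood where they started. The two look-alike pins tipped over by themselves early on, with the arm nowhere near them, and stayed on the bench.

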